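# Stand the stock bottle on the hidden support of the channel cover

### The arm

A 6-joint arm with a two-finger parallel gripper is mounted at the origin on the work surface. World frame = base frame: x ahead of the robot, y to its left, z up, the work surface at z = 0. Lengths are in m, angles in degrees, forces in N, time in s.
With the tool pointing down it reaches from about 0.325 to 0.875 m from the base axis. Payload 4.4 kg.
Tool frame: the origin (TCP) lies between the finger pads; the fingertips stand 25 mm ahead of it and the grasp point (between the pads) lies 6 mm ahead of it; z points along the fingers, y is the direction in which the jaws open and shut (so a half turn about z gives the same grasp; the last joint's range is limited). The gripper opens to 85 mm and grips with 20 to 120 N. Pads are 22 mm wide; open, the fingers measure 114 mm over their backs; the gripper's body (76 mm by 85 mm) begins 54 mm behind the grasp point. The pads swing forward as they close: fully open they stand 13 mm farther back than shut.
Start: joints at [65.231, 11.837, 88.321, -0, 79.842, -8.623], TCP at [0.16, 0.552, 0.256] pointing down, gripper open.
Joint ranges: [-156.59, 156.59], [-49.26, 127.26], [12.9, 141.05], [-63.56, 243.56], [4.71, 150.69], [-161.64, 161.64]. Speed limits (degrees/s): [159.86, 159.86, 180, 180, 180, 180].

### API

Orientations are given as a 3x3 rotation matrix whose columns are the frame's x, y, z axes.
In Python, from plant import monitor, eyes, r gives the robot as it stands. The module is installed in compiled form; this text tells all that it offers.
- The arm moves only by the tool jog_arm, never from a script. Its argument "targets" is a list of rows, each an object of numbers: "tx", "ty", "tz": the shift along the tool's x, y, z as a fraction of full scale; "ax", "ay", "az": the turn, a rotation vector about the tool's x, y, z as a fraction of full scale. A call has 1 to 20 rows; each row shifts and turns the commanded pose from where the row before left it, along the tool's axes as they then stand; what a row does not reach is not made up. Full scale, the value 1, is 20 mm for a shift and 0.12 rad for a turn. A row lasts 1/8 s, in which the tool goes at most 62.5 mm and 10.7 degrees, less where a joint would pass 70% of its speed; a pose out of reach is approached as far as the arm can. A call with a number of a shift or a turn outside -1 to 1 is refused whole. A call with a gripper value outside its range is refused whole. "fingers" is the closure, from -1 (fully open) to 1 (shut), so that 0 is half open, set as the call begins (left out, the last holds). The fingers move at their own pace and stop on an object; "newtons" is the grip in N (left out, the last holds). Time passes only in rows, so rows that do not move let the fingers close. It gives the time, the measured TCP pose, the force and the opening at its end, in the units of the state.
- monitor.sense(): the state, without advancing time (a new reading comes with each control period).
- eyes.snapshot(name): name is "side" or "top"; returns a dict with "img" (420x560x3 uint8, blue, green, red), "range_z" (420x560 float32, m along the optical axis (not along the pixel's ray), 0 where there is no reading), "camera_matrix" (3x3 intrinsics, pixels), "world_from_camera" (4x4, takes a point from camera to world coordinates). Camera axes: x right, y up, looking along -z (the intrinsics and any distortion apply to the point x, -y, -z); pixel columns grow to the right and rows downward; lengths in m; the calibration is good to about 2 mm. A picture is of the moment at which its call begins.
- r.sign_off(): hands the job in, once; it reports no verdict.
The state is a dict: "time_s": time; "joint_pos": joint angles; "qd": joint speeds; "joint_torque": joint torques, N m; "eef_pos": TCP position; "tcp_rot": TCP orientation; "contact_force": force on the tool from outside, world axes, zero at the start; "moment": the same for the moment, N m; "width": opening from 0.0 (shut) to 1.0 (fully open).
Only numpy, scipy, OpenCV 4.12 (cv2) and the standard library are available. Lean on these libraries where they do the work, as an engineer would, in place of code of your own. Each camera call takes 0.05 s, during which the arm holds its last target. There are 200 camera calls.

### The job

The ribbed cover of the bench's service channel is springy and carries weight only above one cross-member hidden inside. First press gently along the cover with the closed fingers, not above 25 N, until you have felt where it goes stiff; then pick up the amber stock bottle and stand it gently on the cover, centred over the hidden member, upright and released, so that the cover does not sag under it at any time. Leave the jar, the tip box and the sample cup where they are.

Things in the scene. Friction and masses are not known exactly. Their poses are not given: they have to be found in the camera images.
- cover (a point): Centre of the grey ribbed cover, at the level of the rib crowns, 55 mm above the bench; z up, y along the channel, x across it. The cover is 90 mm (x) by 300 mm (y): 25 parallel ribs running across, pitch 12 mm. Crowns are 4 mm wide, flanks fall 15 degrees into valleys 1 mm deep, so a fingertip can be slid along y while it presses ribs 3 mm down.
- cover_end (a point): Crown of the last rib at the cover's +y end, 144 mm from the cover's centre. Each rib moves straight down on its own spring: about 0.3 N to start, then 0.3 N per mm, up to 9 mm. A fingertip presses two or three ribs at once: 3 to 6 N when 3 mm down. The rim around the ribs is fixed, 3 to 5 mm lower than the crowns.
- channel: The service channel: a fixed white box on the bench, 110 x 330 mm, origin on the bench under the cover's centre, same axes. Inside, out of sight, one steel cross-member 36 mm wide (along y) spans the whole width; its middle lies anywhere from y = -90 to +90 mm. The three or four ribs above it go down only about 0.5 mm and are then hard; all others are springy.
- bottle_mid (a point): Centre, half-way up, of the amber glass stock bottle standing on the bench: 120 mm tall, 60 mm diameter up to 78 mm from its foot, then a narrowing shoulder, and from 90 to 120 mm a round cap of 44 mm diameter to grip from above (45 mm above this point). Mass 0.7 to 0.9 kg. It and the squat jar stand on opposite sides of the channel, either way round.
- bottle_base (a point): Centre of the bottle's foot (underside), 60 mm below its centre.
- jar_mid (a point): Bystander: centre of a squat white jar with a wide lid, 76 mm diameter, 70 mm tall.
- tipbox_mid (a point): Bystander: centre of a rectangular pipette-tip box, 82 x 117 x 60 mm, beyond the channel.
- cup_mid (a point): Bystander: centre of a small lidded sample cup, 56 mm diameter, 62 mm tall, beyond the channel.
- bottle: The bottle; origin at the centre of its foot.

How it is judged:
By the outcome, as a careful person would: the job done as asked, in the order asked, and still so for the second after the job is handed in, with the robot touching nothing.
It also fails if it takes over 67 s, if anything falls off the work surface, if the arm or the gripper's body presses on something with over 40 N, if the wrist force passes 120 N, or if a joint passes its speed limit or range.

## Working session

There is one attempt and no reset: what is moved stays moved. The work goes in short steps, Python scripts to look and compute and a tool call to move; the robot and the scene stay as the last step left them, time stands still between calls to the robot, and variables do not carry over. Pictures are saved under pics/ and viewed, about 8 in all and at most 12, crops included, and the job is handed in when it is done.

Besides the shell and the picture viewer there is one more tool, called after "Call:" by a JSON object that holds its "fn" and its "kwargs". jog_arm: Moves the arm, as the interface text tells. Its arguments: {"type":"object","properties":{"targets":{"type":"array","items":{"type":"object","properties":{"tx":{"type":"number","minimum":-1,"maximum":1},"ty":{"type":"number","minimum":-1,"maximum":1},"tz":{"type":"number","minimum":-1,"maximum":1},"ax":{"type":"number","minimum":-1,"maximum":1},"ay":{"type":"number","minimum":-1,"maximum":1},"az":{"type":"number","minimum":-1,"maximum":1}}}},"fingers":{"type":"number"},"newtons":{"type":"number"}},"required":["targets"]}

```bash
mkdir -p pics
cat > h.py <<'E'
import numpy as np, cv2
from plant import monitor, eyes, r
def snap(n,f=None):
    s=eyes.snapshot(n)
    if f: cv2.imwrite('pics/'+f,s['img'])
    return s
def cloud(s):
    K=s['camera_matrix'];T=s['world_from_camera'];d=s['range_z']
    v,u=np.mgrid[:d.shape[0],:d.shape[1]]
    P=np.stack([(u-K[0,2])/K[0,0]*d,-(v-K[1,2])/K[1,1]*d,-d],-1)
    W=P@T[:3,:3].T+T[:3,3]; W[d==0]=np.nan
    return W
def ray(s,u,v):
    K=s['camera_matrix'];T=s['world_from_camera']
    d=np.array([(u-K[0,2])/K[0,0],-(v-K[1,2])/K[1,1],-1.]);return T[:3,3],T[:3,:3]@d
E
python3 - <<'E'
from h import *
a=snap('top','top0.png');b=snap('side','side0.png')
for s in(a,b):print(s['camera_matrix'].round(1).tolist(),s['world_from_camera'].round(3).tolist())
st=monitor.sense();print({k:np.round(v,3).tolist() for k,v in st.items()})
E
```

```text
[[478.3, 0.0, 276.3], [0.0, 478.3, 219.6], [0.0, 0.0, 1.0]] [[-0.01, 0.981, -0.196, 0.415], [-1.0, -0.008, 0.009, 0.018], [0.007, 0.196, 0.981, 1.138], [0.0, 0.0, 0.0, 1.0]]
[[406.7, 0.0, 282.8], [0.0, 406.7, 207.7], [0.0, 0.0, 1.0]] [[-0.898, 0.27, -0.347, 0.316], [-0.44, -0.571, 0.693, 0.593], [-0.011, 0.775, 0.632, 0.609], [0.0, 0.0, 0.0, 1.0]]
{'time_s': 0.1, 'joint_pos': [65.233, 11.882, 88.397, 0.0, 79.842, -8.622], 'qd': [0.045, -0.147, -0.14, 0.164, 0.006, -0.024], 'joint_torque': [-0.0, -38.409, -29.255, -0.0, 0.005, -0.0], 'eef_pos': [0.16, 0.552, 0.255], 'tcp_rot': [[-0.961, 0.278, -0.001], [0.278, 0.961, -0.002], [0.0, -0.002, -1.0]], 'contact_force': [0.55, -0.248, -0.233], 'moment': [-0.006, -0.003, -0.051], 'width': 1.001}
```

View pics/top0.png

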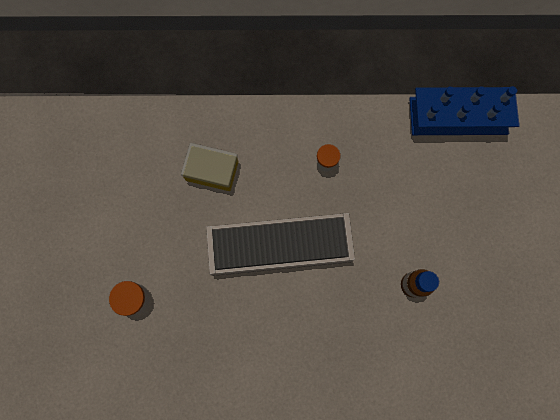

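View pics/side0.png

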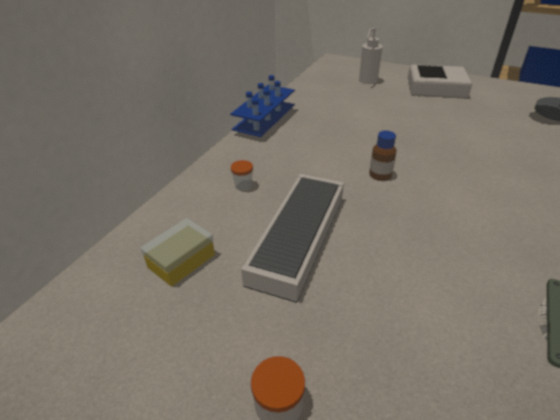

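The top view shows the channel at u 208–353, v 215–273, the bottle's blue cap at (428,281), the jar at (127,299), the tip box at (211,167) and the cup at (328,156). The side view shows the bottle cap at (386,140) and the channel from (320,185) to (275,275).

```bash
cat > m.py <<'E'
from h import *
a=snap('top');b=snap('side')
for n,s,cap in(('top',a,(428,281)),('side',b,(386,139))):
    W=cloud(s);hsv=cv2.cvtColor(s['img'],cv2.COLOR_BGR2HSV)
    z=W[...,2]
    print(n,'bench z',np.nanmedian(z[300:400,200:300]))
    # bottle cap: top plane
    u,v=cap;w=W[v-25:v+25,u-25:u+25].reshape(-1,3);m=(w[:,2]>.112)&(w[:,2]<.14);c=w[m]
    if len(c)>5: print('cap n',len(c),'z med',np.median(c[:,2]).round(4),'circ',np.array(cv2.minEnclosingCircle((c[:,:2]*1000).astype(np.float32)),dtype=object))
    # channel dark ribs
    x0,x1,y0,y1=(200,360,205,285) if n=='top' else (240,350,170,300)
    M=np.zeros(z.shape,bool);M[y0:y1,x0:x1]=1
    M&=(z>.044)&(z<.065)
    dark=M&(hsv[...,2]<85)
    for nm,mm in(('box',M),('dark',dark)):
        c=W[mm];print(nm,len(c),'z',np.percentile(c[:,2],[5,50,95]).round(4),cv2.minAreaRect((c[:,:2]*1000).astype(np.float32)))
    for nm,(uu,vv) in dict(jar=(127,299),tip=(211,167),cup=(328,156)).items():
        if n=='top': print(nm,W[vv,uu].round(3))
E
python3 m.py
python3 - <<'E'
from h import *
a=cv2.imread('pics/top0.png');b=cv2.imread('pics/side0.png')
A=cv2.resize(a[200:310,195:455],None,fx=3,fy=3,interpolation=2)
B=cv2.resize(b[120:300,235:415],None,fx=3.3,fy=3.3,interpolation=2)
cv2.imwrite('pics/ca.png',cv2.convertScaleAbs(A,alpha=1.8));cv2.imwrite('pics/cb.png',cv2.convertScaleAbs(B,alpha=1.8))
E
```

```text
top bench z 0.0011769594445851794
cap n 347 z med 0.1208 circ [(483.15582275390625, -312.7767639160156) 21.851409912109375]
box 6768 z [0.0497 0.0551 0.059 ] ((578.5146484375, 0.3482208251953125), (111.14958953857422, 332.74688720703125), 5.0682501792907715)
dark 5384 z [0.0518 0.0558 0.0593] ((574.710693359375, -1.90728759765625), (103.22463989257812, 313.6770935058594), 5.049193859100342)
jar [0.453 0.337 0.073]
tip [0.757 0.16  0.063]
cup [ 0.782 -0.116  0.062]
side bench z -0.0021261328051684902
cap n 149 z med 0.1169 circ [(483.0828552246094, -311.26116943359375) 23.625070571899414]
box 5720 z [0.0464 0.0514 0.0535] ((643.0253295898438, 8.719329833984375), (243.91656494140625, 335.16656494140625), 5.317849159240723)
dark 4090 z [0.0499 0.0518 0.0536] ((574.79833984375, 2.966949462890625), (87.80367279052734, 303.5798034667969), 5.2496514320373535)
```

View pics/ca.png

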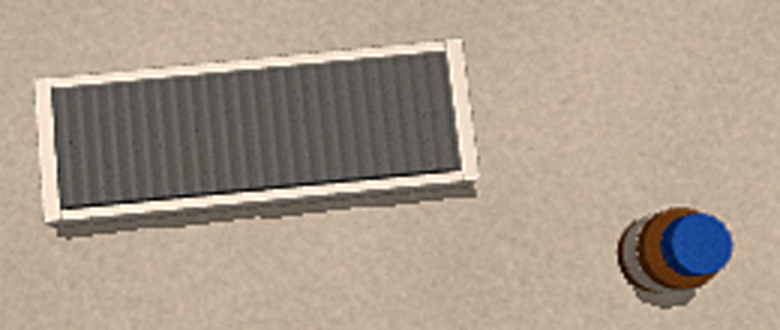

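View pics/cb.png

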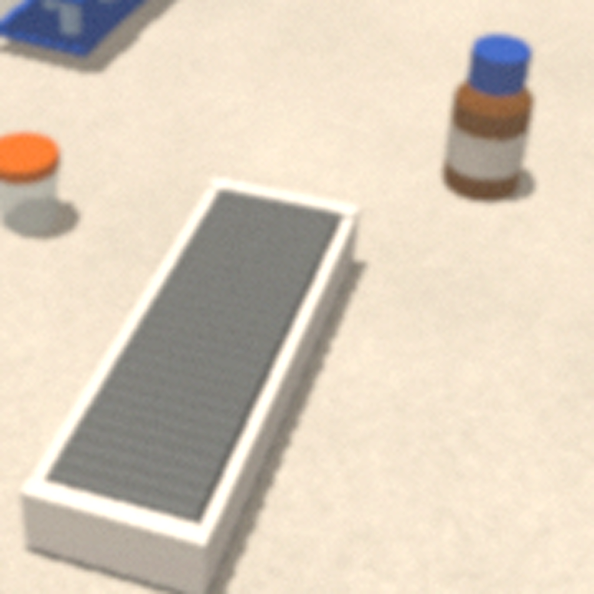

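The enlarged top crop gives the cover corners at about (212,229), (344,217), (349,257) and (215,269). The same corners in the side view are at (249,267), (302,178), (339,185) and (296,278). Now I'll triangulate them.

Run:
```python
from h import *
a=snap('top');b=snap('side')
def tri(p,q):
    A,B=[],[]
    for s,x in((a,p),(b,q)):
        o,d=ray(s,*x);d/=np.linalg.norm(d);M=np.eye(3)-np.outer(d,d);A.append(M);B.append(M@o)
    X=np.linalg.lstsq(np.vstack(A),np.hstack(B),rcond=None)[0]
    return X,np.linalg.norm(np.vstack(A)@X-np.hstack(B))
C=[]
for p,q in (((212.3,229.3),(249.5,267)),((344.3,217.3),(302.3,178.2)),((349,256.7),(338.9,185.2)),((215,269.3),(296.5,277.6))):
    X,e=tri(p,q);C.append(X);print(X.round(4),round(e,4))
C=np.array(C);print('centre',C.mean(0).round(4));d=C[0]+C[3]-C[1]-C[2];print('dir',np.degrees(np.arctan2(-d[0],d[1])),np.linalg.norm(d)/2)
print('cap top',tri((195+698/3,200+244/3),(235+500/3.3,120+51/3.3)))
for s in(a,b): # intersect at z
  for z,ps in ((.054,((212.3,229.3),(344.3,217.3),(349,256.7),(215,269.3)) if s is a else ((249.5,267),(302.3,178.2),(338.9,185.2),(296.5,277.6))),):
    R=[]
    for p in ps:
        o,dd=ray(s,*p);R.append(o+dd*(z-o[2])/dd[2])
    R=np.array(R);d=R[0]+R[3]-R[1]-R[2];print(R.mean(0).round(4),np.degrees(np.arctan2(-d[0],d[1])),np.linalg.norm(d)/2)
```

```text
[0.6099 0.1558 0.0409] 0.0041
[ 0.6371 -0.1523  0.0401] 0.0023
[ 0.5448 -0.1589  0.0432] 0.001
[0.5164 0.1476 0.0486] 0.0037
centre [ 0.577  -0.002   0.0432]
dir 5.169892634768438 0.308576142072984
cap top (array([ 0.48253646, -0.3141042 ,  0.1114574 ]), np.float64(0.00048376436489483594))
[ 0.5772 -0.001   0.054 ] 4.81600723175285 0.30588650476051016
[0.5698 0.0095 0.054 ] 5.298963608666674 0.2991228905733676
```

Call:
{"fn": "jog_arm", "kwargs": {"targets": [{"az":1,"tz":0.4},{"az":1,"tz":0.4},{"az":1,"tz":0.4},{"az":1,"tz":0.4},{"az":1,"tz":0.4},{"az":1,"tz":0.4},{"az":1,"tz":0.4},{"az":1,"tz":0.4},{"az":1,"tz":0.4},{"az":1,"tz":0.4},{}], "fingers": 1, "newtons": 40}}

```text
schema error: expected keys tx, ty, tz, ax, ay, az
```

Call:
{"fn": "jog_arm", "kwargs": {"targets": [{"tx":0,"ty":0,"tz":0.4,"ax":0,"ay":0,"az":1},{"tx":0,"ty":0,"tz":0.4,"ax":0,"ay":0,"az":1},{"tx":0,"ty":0,"tz":0.4,"ax":0,"ay":0,"az":1},{"tx":0,"ty":0,"tz":0.4,"ax":0,"ay":0,"az":1},{"tx":0,"ty":0,"tz":0.4,"ax":0,"ay":0,"az":1},{"tx":0,"ty":0,"tz":0.4,"ax":0,"ay":0,"az":1},{"tx":0,"ty":0,"tz":0.4,"ax":0,"ay":0,"az":1},{"tx":0,"ty":0,"tz":0.4,"ax":0,"ay":0,"az":1},{"tx":0,"ty":0,"tz":0.4,"ax":0,"ay":0,"az":1},{"tx":0,"ty":0,"tz":0.4,"ax":0,"ay":0,"az":1}], "fingers": 1, "newtons": 40}}

```text
time_s: 1.55
eef_pos: [0.1599, 0.5523, 0.176]
tcp_rot: [[-0.085, 0.996, -0.0], [0.996, 0.085, -0.0], [-0.0, -0.0, -1.0]]
contact_force: [-0.3, -0.4, 0.5]
width: 0.001
```

Call:
{"fn": "jog_arm", "kwargs": {"targets": [{"tx":-0.97,"ty":0.7,"tz":0,"ax":0,"ay":0,"az":0},{"tx":-0.97,"ty":0.7,"tz":0,"ax":0,"ay":0,"az":0},{"tx":-0.97,"ty":0.7,"tz":0,"ax":0,"ay":0,"az":0},{"tx":-0.97,"ty":0.7,"tz":0,"ax":0,"ay":0,"az":0},{"tx":-0.97,"ty":0.7,"tz":0,"ax":0,"ay":0,"az":0},{"tx":-0.97,"ty":0.7,"tz":0,"ax":0,"ay":0,"az":0},{"tx":-0.97,"ty":0.7,"tz":0,"ax":0,"ay":0,"az":0},{"tx":-0.97,"ty":0.7,"tz":0,"ax":0,"ay":0,"az":0},{"tx":-0.97,"ty":0.7,"tz":0,"ax":0,"ay":0,"az":0},{"tx":-0.97,"ty":0.7,"tz":0,"ax":0,"ay":0,"az":0},{"tx":-0.97,"ty":0.7,"tz":0,"ax":0,"ay":0,"az":0},{"tx":-0.97,"ty":0.7,"tz":0,"ax":0,"ay":0,"az":0},{"tx":-0.97,"ty":0.7,"tz":0,"ax":0,"ay":0,"az":0},{"tx":-0.97,"ty":0.7,"tz":0,"ax":0,"ay":0,"az":0},{"tx":-0.97,"ty":0.7,"tz":0,"ax":0,"ay":0,"az":0},{"tx":-0.97,"ty":0.7,"tz":0,"ax":0,"ay":0,"az":0},{"tx":-0.97,"ty":0.7,"tz":0,"ax":0,"ay":0,"az":0},{"tx":-0.97,"ty":0.7,"tz":0,"ax":0,"ay":0,"az":0},{"tx":-0.97,"ty":0.7,"tz":0,"ax":0,"ay":0,"az":0},{"tx":-0.97,"ty":0.7,"tz":0,"ax":0,"ay":0,"az":0}]}}

```text
time_s: 4.05
eef_pos: [0.4738, 0.1901, 0.1763]
tcp_rot: [[-0.089, 0.996, 0.0], [0.996, 0.089, 0.0], [0.0, 0.0, -1.0]]
contact_force: [0.6, 0.7, 0.1]
width: 0.0
```

Call:
{"fn": "jog_arm", "kwargs": {"targets": [{"tx":-0.97,"ty":0.7,"tz":0.3,"ax":0,"ay":0,"az":0},{"tx":-0.97,"ty":0.7,"tz":0.6,"ax":0,"ay":0,"az":0},{"tx":-0.97,"ty":0.7,"tz":0.9,"ax":0,"ay":0,"az":0},{"tx":-0.97,"ty":0.7,"tz":0.9,"ax":0,"ay":0,"az":0},{"tx":-0.97,"ty":0.7,"tz":0.9,"ax":0,"ay":0,"az":0},{"tx":-0.97,"ty":0.7,"tz":0.7,"ax":0,"ay":0,"az":0},{"tx":0,"ty":0,"tz":0.1,"ax":0,"ay":0,"az":0},{"tx":0,"ty":0,"tz":0,"ax":0,"ay":0,"az":0}]}}

```text
time_s: 5.05
eef_pos: [0.5668, 0.0826, 0.0882]
tcp_rot: [[-0.089, 0.996, -0.001], [0.996, 0.089, 0.0], [0.0, -0.001, -1.0]]
contact_force: [0.3, -0.2, -0.1]
width: -0.001
```

Call:
{"fn": "jog_arm", "kwargs": {"targets": [{"tx":0,"ty":0,"tz":0.15,"ax":0,"ay":0,"az":0},{"tx":0,"ty":0,"tz":0.15,"ax":0,"ay":0,"az":0},{"tx":0,"ty":0,"tz":0.1,"ax":0,"ay":0,"az":0},{"tx":0,"ty":0,"tz":0,"ax":0,"ay":0,"az":0}]}}

```text
time_s: 5.55
eef_pos: [0.5671, 0.0825, 0.0802]
tcp_rot: [[-0.089, 0.996, -0.0], [0.996, 0.089, 0.0], [0.0, -0.0, -1.0]]
contact_force: [-0.1, 0.1, -0.8]
width: 0.0
```

Call:
{"fn": "jog_arm", "kwargs": {"targets": [{"tx":0,"ty":0,"tz":0.05,"ax":0,"ay":0,"az":0},{"tx":0,"ty":0,"tz":0,"ax":0,"ay":0,"az":0}]}}

```text
time_s: 5.8
eef_pos: [0.5674, 0.0824, 0.0794]
tcp_rot: [[-0.089, 0.996, 0.0], [0.996, 0.089, 0.0], [0.0, 0.0, -1.0]]
contact_force: [0.1, -0.4, 0.9]
width: -0.001
```

Call:
{"fn": "jog_arm", "kwargs": {"targets": [{"tx":0,"ty":0,"tz":0.05,"ax":0,"ay":0,"az":0},{"tx":0,"ty":0,"tz":0,"ax":0,"ay":0,"az":0}]}}

```text
time_s: 6.05
eef_pos: [0.5674, 0.0823, 0.0785]
tcp_rot: [[-0.089, 0.996, 0.0], [0.996, 0.089, 0.0], [0.0, 0.0, -1.0]]
contact_force: [0.1, 0.5, 3.3]
width: 0.001
```

Call:
{"fn": "jog_arm", "kwargs": {"targets": [{"tx":0,"ty":0,"tz":0.05,"ax":0,"ay":0,"az":0},{"tx":0,"ty":0,"tz":0,"ax":0,"ay":0,"az":0}]}}

```text
time_s: 6.3
eef_pos: [0.5674, 0.0823, 0.0774]
tcp_rot: [[-0.089, 0.996, 0.0], [0.996, 0.089, 0.0], [0.0, 0.0, -1.0]]
contact_force: [-0.3, 0.3, 2.5]
width: 0.001
```

Call:
{"fn": "jog_arm", "kwargs": {"targets": [{"tx":-0.3,"ty":0,"tz":-0.25,"ax":0,"ay":0,"az":0},{"tx":-0.9,"ty":0.1,"tz":0,"ax":0,"ay":0,"az":0},{"tx":-0.8,"ty":0.1,"tz":0.07,"ax":0,"ay":0,"az":0},{"tx":0,"ty":0,"tz":0.07,"ax":0,"ay":0,"az":0},{"tx":0,"ty":0,"tz":0.05,"ax":0,"ay":0,"az":0},{"tx":0,"ty":0,"tz":0,"ax":0,"ay":0,"az":0}]}}

```text
time_s: 7.05
eef_pos: [0.5749, 0.0428, 0.0785]
tcp_rot: [[-0.089, 0.996, 0.0], [0.996, 0.089, -0.0], [-0.0, 0.0, -1.0]]
contact_force: [0.2, -1.1, 1.8]
width: 0.001
```

Call:
{"fn": "jog_arm", "kwargs": {"targets": [{"tx":-0.3,"ty":0,"tz":-0.19,"ax":0,"ay":0,"az":0},{"tx":-0.9,"ty":0,"tz":0,"ax":0,"ay":0,"az":0},{"tx":-0.8,"ty":0,"tz":0.07,"ax":0,"ay":0,"az":0},{"tx":0,"ty":0,"tz":0.07,"ax":0,"ay":0,"az":0},{"tx":0,"ty":0,"tz":0.05,"ax":0,"ay":0,"az":0},{"tx":0,"ty":0,"tz":0,"ax":0,"ay":0,"az":0}]}}

```text
time_s: 7.8
eef_pos: [0.5785, 0.0029, 0.0786]
tcp_rot: [[-0.089, 0.996, 0.0], [0.996, 0.089, -0.0], [-0.0, 0.0, -1.0]]
contact_force: [0.0, -1.6, 1.3]
width: 0.004
```

Call:
{"fn": "jog_arm", "kwargs": {"targets": [{"tx":-0.3,"ty":0,"tz":-0.19,"ax":0,"ay":0,"az":0},{"tx":-0.9,"ty":0,"tz":0,"ax":0,"ay":0,"az":0},{"tx":-0.8,"ty":0,"tz":0.07,"ax":0,"ay":0,"az":0},{"tx":0,"ty":0,"tz":0.07,"ax":0,"ay":0,"az":0},{"tx":0,"ty":0,"tz":0.05,"ax":0,"ay":0,"az":0},{"tx":0,"ty":0,"tz":0,"ax":0,"ay":0,"az":0}]}}

```text
time_s: 8.55
eef_pos: [0.5825, -0.0382, 0.0795]
tcp_rot: [[-0.089, 0.996, 0.001], [0.996, 0.089, -0.002], [-0.002, 0.001, -1.0]]
contact_force: [-1.4, -3.0, 4.7]
width: 0.0
```

Call:
{"fn": "jog_arm", "kwargs": {"targets": [{"tx":-0.2,"ty":0,"tz":-0.15,"ax":0,"ay":0,"az":0},{"tx":-0.4,"ty":0,"tz":0,"ax":0,"ay":0,"az":0},{"tx":0,"ty":0,"tz":0.1,"ax":0,"ay":0,"az":0},{"tx":0,"ty":0,"tz":0.1,"ax":0,"ay":0,"az":0},{"tx":0,"ty":0,"tz":0,"ax":0,"ay":0,"az":0}]}}

```text
time_s: 9.18
eef_pos: [0.5833, -0.0494, 0.0794]
tcp_rot: [[-0.089, 0.996, -0.0], [0.996, 0.089, -0.001], [-0.001, -0.0, -1.0]]
contact_force: [-4.4, -1.1, 12.0]
width: 0.002
```

Call:
{"fn": "jog_arm", "kwargs": {"targets": [{"tx":-0.2,"ty":0,"tz":-0.2,"ax":0,"ay":0,"az":0},{"tx":-0.4,"ty":0,"tz":0,"ax":0,"ay":0,"az":0},{"tx":0,"ty":0,"tz":0.1,"ax":0,"ay":0,"az":0},{"tx":0,"ty":0,"tz":0.1,"ax":0,"ay":0,"az":0},{"tx":0,"ty":0,"tz":0,"ax":0,"ay":0,"az":0}]}}

```text
time_s: 9.8
eef_pos: [0.5844, -0.0617, 0.0795]
tcp_rot: [[-0.089, 0.996, -0.0], [0.996, 0.089, -0.001], [-0.001, -0.0, -1.0]]
contact_force: [-5.0, -1.3, 13.1]
width: -0.001
```

Call:
{"fn": "jog_arm", "kwargs": {"targets": [{"tx":-0.2,"ty":0,"tz":-0.2,"ax":0,"ay":0,"az":0},{"tx":-0.4,"ty":0,"tz":0,"ax":0,"ay":0,"az":0},{"tx":0,"ty":0,"tz":0.1,"ax":0,"ay":0,"az":0},{"tx":0,"ty":0,"tz":0.1,"ax":0,"ay":0,"az":0},{"tx":0,"ty":0,"tz":0,"ax":0,"ay":0,"az":0}]}}

```text
time_s: 10.42
eef_pos: [0.5854, -0.0737, 0.0794]
tcp_rot: [[-0.089, 0.996, -0.0], [0.996, 0.089, -0.001], [-0.001, -0.0, -1.0]]
contact_force: [-6.1, -0.6, 12.3]
width: -0.002
```

Call:
{"fn": "jog_arm", "kwargs": {"targets": [{"tx":-0.2,"ty":0,"tz":-0.2,"ax":0,"ay":0,"az":0},{"tx":-0.4,"ty":0,"tz":0,"ax":0,"ay":0,"az":0},{"tx":0,"ty":0,"tz":0.1,"ax":0,"ay":0,"az":0},{"tx":0,"ty":0,"tz":0.1,"ax":0,"ay":0,"az":0},{"tx":0,"ty":0,"tz":0,"ax":0,"ay":0,"az":0}]}}

```text
time_s: 11.05
eef_pos: [0.5864, -0.0854, 0.0782]
tcp_rot: [[-0.089, 0.996, -0.0], [0.996, 0.089, -0.001], [-0.001, -0.0, -1.0]]
contact_force: [-1.8, -1.3, 5.7]
width: 0.001
```

Call:
{"fn": "jog_arm", "kwargs": {"targets": [{"tx":-0.2,"ty":0,"tz":-0.2,"ax":0,"ay":0,"az":0},{"tx":0,"ty":0,"tz":0.1,"ax":0,"ay":0,"az":0},{"tx":0,"ty":0,"tz":0.1,"ax":0,"ay":0,"az":0},{"tx":0,"ty":0,"tz":0,"ax":0,"ay":0,"az":0}]}}

```text
time_s: 11.55
eef_pos: [0.5868, -0.0888, 0.0776]
tcp_rot: [[-0.089, 0.996, 0.0], [0.996, 0.089, -0.0], [-0.0, 0.0, -1.0]]
contact_force: [-0.2, -1.0, 3.3]
width: 0.003
```

Call:
{"fn": "jog_arm", "kwargs": {"targets": [{"tx":-0.2,"ty":0,"tz":-0.2,"ax":0,"ay":0,"az":0},{"tx":0,"ty":0,"tz":0.1,"ax":0,"ay":0,"az":0},{"tx":0,"ty":0,"tz":0.1,"ax":0,"ay":0,"az":0},{"tx":0,"ty":0,"tz":0,"ax":0,"ay":0,"az":0}]}}

```text
time_s: 12.05
eef_pos: [0.587, -0.0929, 0.0775]
tcp_rot: [[-0.089, 0.996, 0.0], [0.996, 0.089, -0.0], [-0.0, 0.0, -1.0]]
contact_force: [1.0, -1.2, 3.0]
width: 0.001
```

Call:
{"fn": "jog_arm", "kwargs": {"targets": [{"tx":0.4,"ty":0,"tz":-0.3,"ax":0,"ay":0,"az":0},{"tx":1,"ty":0,"tz":0,"ax":0,"ay":0,"az":0},{"tx":1,"ty":0,"tz":0,"ax":0,"ay":0,"az":0},{"tx":0.6,"ty":0,"tz":0.1,"ax":0,"ay":0,"az":0},{"tx":0,"ty":0,"tz":0.1,"ax":0,"ay":0,"az":0},{"tx":0,"ty":0,"tz":0.1,"ax":0,"ay":0,"az":0},{"tx":0,"ty":0,"tz":0,"ax":0,"ay":0,"az":0}]}}

```text
time_s: 12.92
eef_pos: [0.5817, -0.0323, 0.078]
tcp_rot: [[-0.088, 0.996, -0.0], [0.996, 0.088, 0.002], [0.002, -0.0, -1.0]]
contact_force: [-1.8, 4.1, 5.0]
width: 0.001
```

Call:
{"fn": "jog_arm", "kwargs": {"targets": [{"tx":0.2,"ty":0,"tz":-0.2,"ax":0,"ay":0,"az":0},{"tx":0,"ty":0,"tz":0.1,"ax":0,"ay":0,"az":0},{"tx":0,"ty":0,"tz":0.1,"ax":0,"ay":0,"az":0},{"tx":0,"ty":0,"tz":0,"ax":0,"ay":0,"az":0}]}}

```text
time_s: 13.42
eef_pos: [0.5816, -0.0294, 0.0778]
tcp_rot: [[-0.089, 0.996, 0.001], [0.996, 0.089, -0.001], [-0.001, 0.001, -1.0]]
contact_force: [-0.4, 0.1, 4.0]
width: 0.002
```

Call:
{"fn": "jog_arm", "kwargs": {"targets": [{"tx":-0.4,"ty":0,"tz":-0.2,"ax":0,"ay":0,"az":0},{"tx":0,"ty":0,"tz":0.1,"ax":0,"ay":0,"az":0},{"tx":0,"ty":0,"tz":0.1,"ax":0,"ay":0,"az":0},{"tx":0,"ty":0,"tz":0,"ax":0,"ay":0,"az":0}]}}

```text
time_s: 13.92
eef_pos: [0.5824, -0.0377, 0.0792]
tcp_rot: [[-0.089, 0.996, 0.001], [0.996, 0.089, -0.001], [-0.001, 0.0, -1.0]]
contact_force: [-3.5, -0.8, 11.1]
width: -0.001
```

Call:
{"fn": "jog_arm", "kwargs": {"targets": [{"tx":-0.6,"ty":0,"tz":-0.3,"ax":0,"ay":0,"az":0},{"tx":-1,"ty":0,"tz":0,"ax":0,"ay":0,"az":0},{"tx":-0.7,"ty":0,"tz":0.1,"ax":0,"ay":0,"az":0},{"tx":0,"ty":0,"tz":0.1,"ax":0,"ay":0,"az":0},{"tx":0,"ty":0,"tz":0.1,"ax":0,"ay":0,"az":0},{"tx":0,"ty":0,"tz":0,"ax":0,"ay":0,"az":0}]}}

```text
time_s: 14.68
eef_pos: [0.5862, -0.0841, 0.0785]
tcp_rot: [[-0.09, 0.996, -0.0], [0.996, 0.09, -0.003], [-0.003, -0.0, -1.0]]
contact_force: [-3.1, -5.0, 5.5]
width: 0.001
```

Call:
{"fn": "jog_arm", "kwargs": {"targets": [{"tx":0,"ty":0,"tz":-0.6,"ax":0,"ay":0,"az":0},{"tx":0,"ty":0,"tz":-1,"ax":0,"ay":0,"az":0},{"tx":-1,"ty":-0.5,"tz":-1,"ax":0,"ay":0,"az":0}]}}

```text
time_s: 15.05
eef_pos: [0.5784, -0.1022, 0.131]
tcp_rot: [[-0.092, 0.996, 0.001], [0.996, 0.092, 0.001], [0.0, 0.001, -1.0]]
contact_force: [-0.1, 1.0, -0.4]
width: -0.001
```

Call:
{"fn": "jog_arm", "kwargs": {"targets": [{"tx":-1,"ty":-0.56,"tz":-1,"ax":0,"ay":0,"az":0},{"tx":-1,"ty":-0.56,"tz":-1,"ax":0,"ay":0,"az":0},{"tx":-1,"ty":-0.56,"tz":-0.5,"ax":0,"ay":0,"az":0},{"tx":-1,"ty":-0.56,"tz":0,"ax":0,"ay":0,"az":0},{"tx":-1,"ty":-0.56,"tz":0,"ax":0,"ay":0,"az":0},{"tx":-1,"ty":-0.56,"tz":0,"ax":0,"ay":0,"az":0},{"tx":-1,"ty":-0.56,"tz":0,"ax":0,"ay":0,"az":0},{"tx":-1,"ty":-0.56,"tz":0,"ax":0,"ay":0,"az":0},{"tx":-1,"ty":-0.56,"tz":0,"ax":0,"ay":0,"az":0},{"tx":-0.9,"ty":-0.56,"tz":0,"ax":0,"ay":0,"az":0},{"tx":0,"ty":0,"tz":0,"ax":0,"ay":0,"az":0},{"tx":0,"ty":0,"tz":0,"ax":0,"ay":0,"az":0}], "fingers": -1}}

```text
time_s: 16.55
eef_pos: [0.4841, -0.3102, 0.1797]
tcp_rot: [[-0.089, 0.996, 0.0], [0.996, 0.089, 0.001], [0.0, 0.0, -1.0]]
contact_force: [-0.3, 0.0, 0.2]
width: 0.999
```

Run:
```python
from h import *
s=snap('side','side1.png');i=s['img'][60:260,250:510]
t=snap('top')['img'][190:350,330:530]
A=cv2.resize(i,None,fx=2,fy=2,interpolation=2);B=cv2.resize(t,(400,320),interpolation=2);B=cv2.copyMakeBorder(B,0,80,0,0,0)
C=np.hstack([A,B])[:,:920];C=cv2.resize(C,None,fx=.86,fy=.86)
cv2.imwrite('pics/near.png',cv2.convertScaleAbs(C,alpha=1.8))
st=monitor.sense();print(st['eef_pos'],st['width'],st['joint_pos'])
```

```text
[ 0.48420841 -0.30985792  0.17947913] 0.9986627496676326 [-4.12513775e+01  1.60150729e+01  9.27174215e+01  2.30624474e-02
  7.12865182e+01 -4.64121271e+01]
```

View pics/near.png

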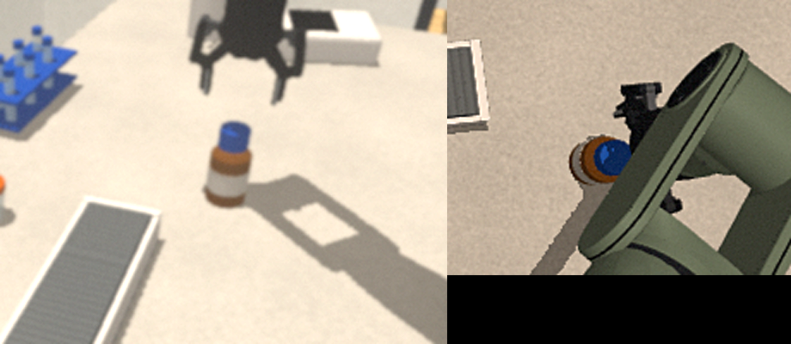

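The picture shows the open fingers straddling the blue cap, which is at about (235,137) in the left panel, with the bottle standing upright below. Next I descend and grip.

Call:
{"fn": "jog_arm", "kwargs": {"targets": [{"tx":-0.12,"ty":-0.04,"tz":0.6,"ax":0,"ay":0,"az":0},{"tx":0,"ty":0,"tz":0.8,"ax":0,"ay":0,"az":0},{"tx":0,"ty":0,"tz":0.8,"ax":0,"ay":0,"az":0},{"tx":0,"ty":0,"tz":0.6,"ax":0,"ay":0,"az":0},{"tx":0,"ty":0,"tz":0.47,"ax":0,"ay":0,"az":0},{"tx":0,"ty":0,"tz":0,"ax":0,"ay":0,"az":0},{"tx":0,"ty":0,"tz":0,"ax":0,"ay":0,"az":0}]}}

```text
time_s: 17.52
eef_pos: [0.4837, -0.3135, 0.1146]
tcp_rot: [[-0.089, 0.996, 0.001], [0.996, 0.089, -0.001], [-0.001, 0.001, -1.0]]
contact_force: [0.5, -0.2, 0.7]
width: 1.001
```

Call:
{"fn": "jog_arm", "kwargs": {"targets": [{"tx":0,"ty":0,"tz":0,"ax":0,"ay":0,"az":0},{"tx":0,"ty":0,"tz":0,"ax":0,"ay":0,"az":0},{"tx":0,"ty":0,"tz":0,"ax":0,"ay":0,"az":0},{"tx":0,"ty":0,"tz":0,"ax":0,"ay":0,"az":0},{"tx":0,"ty":0,"tz":0,"ax":0,"ay":0,"az":0},{"tx":0,"ty":0,"tz":0,"ax":0,"ay":0,"az":0}], "fingers": 1, "newtons": 60}}

```text
time_s: 18.27
eef_pos: [0.4835, -0.3135, 0.1149]
tcp_rot: [[-0.089, 0.996, 0.0], [0.996, 0.089, -0.001], [-0.001, 0.0, -1.0]]
contact_force: [-2.6, 0.8, 6.2]
width: 0.5
```

Call:
{"fn": "jog_arm", "kwargs": {"targets": [{"tx":0,"ty":0,"tz":-0.2,"ax":0,"ay":0,"az":0},{"tx":0,"ty":0,"tz":-0.5,"ax":0,"ay":0,"az":0},{"tx":0,"ty":0,"tz":-0.8,"ax":0,"ay":0,"az":0},{"tx":0,"ty":0,"tz":-1,"ax":0,"ay":0,"az":0},{"tx":0,"ty":0,"tz":-1,"ax":0,"ay":0,"az":0},{"tx":0,"ty":0,"tz":-0.6,"ax":0,"ay":0,"az":0},{"tx":0,"ty":0,"tz":0,"ax":0,"ay":0,"az":0},{"tx":0,"ty":0,"tz":0,"ax":0,"ay":0,"az":0}]}}

```text
time_s: 19.27
eef_pos: [0.4828, -0.3127, 0.1952]
tcp_rot: [[-0.089, 0.996, -0.001], [0.996, 0.089, 0.001], [0.001, -0.001, -1.0]]
contact_force: [0.4, 0.6, -9.7]
width: 0.498
```

Run:
```python
from h import *
s=snap('side','side2.png');i=s['img'][40:240,280:500]
cv2.imwrite('pics/held.png',cv2.convertScaleAbs(cv2.resize(i,None,fx=2.7,fy=2.7,interpolation=2),alpha=1.8))
st=monitor.sense();print(st['eef_pos'],st['width'],st['contact_force'],st['moment'],st['tcp_rot'])
```

```text
[ 0.4826006  -0.31250568  0.19480452] 0.4950124376221318 [-0.26539137 -0.25982078 -7.93445162] [ 0.04972709  0.00049998 -0.02758936] [[-0.08891196  0.99603751 -0.00198367]
 [ 0.99603762  0.08891547  0.00175781]
 [ 0.00192723 -0.00181952 -0.99999649]]
```

View pics/held.png

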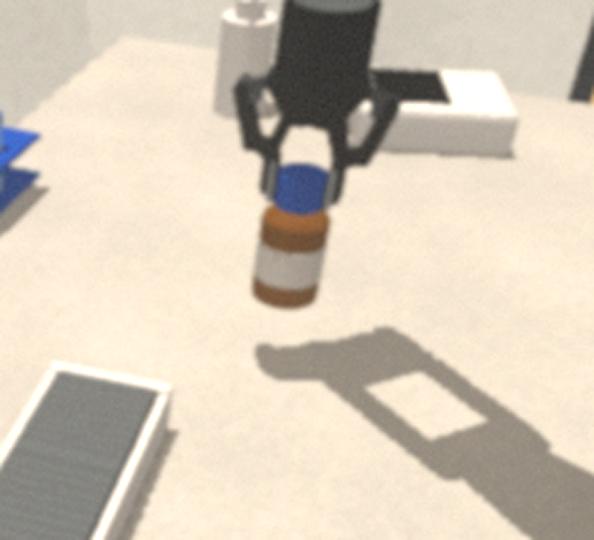

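The picture shows the bottle held by the cap and clear of the bench, with its axis in line with the gripper. The weight reads about 8 N. Now I carry it over.

Call:
{"fn": "jog_arm", "kwargs": {"targets": [{"tx":0.4,"ty":0.2,"tz":0,"ax":0,"ay":0,"az":0},{"tx":0.8,"ty":0.4,"tz":0,"ax":0,"ay":0,"az":0},{"tx":0.95,"ty":0.475,"tz":0,"ax":0,"ay":0,"az":0},{"tx":0.95,"ty":0.475,"tz":0,"ax":0,"ay":0,"az":0},{"tx":0.95,"ty":0.475,"tz":0,"ax":0,"ay":0,"az":0},{"tx":0.95,"ty":0.475,"tz":0,"ax":0,"ay":0,"az":0},{"tx":0.95,"ty":0.475,"tz":0,"ax":0,"ay":0,"az":0},{"tx":0.95,"ty":0.475,"tz":0,"ax":0,"ay":0,"az":0},{"tx":0.95,"ty":0.475,"tz":0,"ax":0,"ay":0,"az":0},{"tx":0.95,"ty":0.475,"tz":0,"ax":0,"ay":0,"az":0},{"tx":0.95,"ty":0.475,"tz":0,"ax":0,"ay":0,"az":0},{"tx":0.95,"ty":0.475,"tz":0,"ax":0,"ay":0,"az":0},{"tx":0.8,"ty":0.4,"tz":0,"ax":0,"ay":0,"az":0},{"tx":0.5,"ty":0.25,"tz":0,"ax":0,"ay":0,"az":0},{"tx":0.19,"ty":0.09,"tz":0,"ax":0,"ay":0,"az":0},{"tx":0,"ty":0,"tz":0,"ax":0,"ay":0,"az":0},{"tx":0,"ty":0,"tz":0,"ax":0,"ay":0,"az":0}]}}

```text
time_s: 21.45
eef_pos: [0.5828, -0.0602, 0.196]
tcp_rot: [[-0.088, 0.996, -0.0], [0.996, 0.088, -0.0], [-0.0, -0.0, -1.0]]
contact_force: [0.0, -0.4, -8.8]
width: 0.496
```

Run:
```python
from h import *
s=snap('side','side3.png');i=s['img'][60:300,220:440]
cv2.imwrite('pics/over.png',cv2.convertScaleAbs(cv2.resize(i,None,fx=2.4,fy=2.4,interpolation=2),alpha=1.8))
st=monitor.sense();print(st['eef_pos'],st['width'],st['contact_force'],st['tcp_rot'])
W=cloud(s);h=cv2.cvtColor(s['img'],cv2.COLOR_BGR2HSV)
m=(np.hypot(W[...,0]-.582,W[...,1]+.059)<.06)&(W[...,2]>.07)&(W[...,2]<.165)
for a,b in((.085,.105),(.105,.125),(.125,.145)):
    c=W[m&(W[...,2]>a)&(W[...,2]<b)]
    if len(c)>20:
        from scipy.optimize import least_squares
        f=least_squares(lambda p:np.hypot(c[:,0]-p[0],c[:,1]-p[1])-.03,[.582,-.06],loss='soft_l1',f_scale=.002);print(a,len(c),f.x.round(4))
```

```text
[ 0.58279878 -0.06017211  0.19605729] 0.4965057248262757 [-0.26438578 -1.22032095 -8.12940997] [[-8.79695363e-02  9.96123145e-01 -2.00069876e-04]
 [ 9.96123130e-01  8.79694780e-02 -2.83429179e-04]
 [-2.64730322e-04 -2.24227364e-04 -9.99999940e-01]]
0.085 207 [ 0.582  -0.0591]
0.105 232 [ 0.5819 -0.0587]
0.125 234 [ 0.5822 -0.059 ]
```

View pics/over.png

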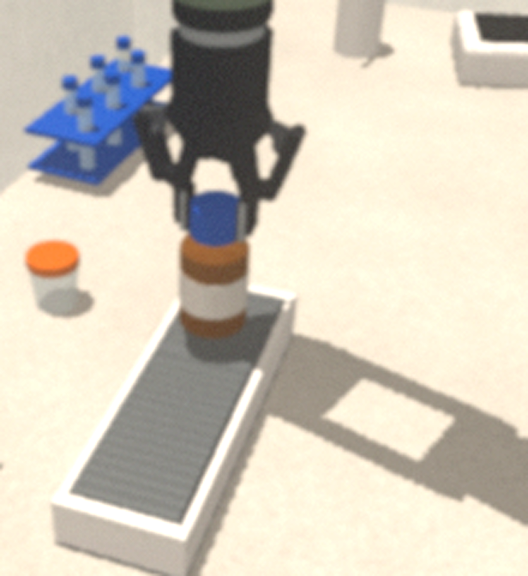

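The bottle is vertical, with its axis at (0.582, −0.059) at all three heights, and it is over the member. I'll lower it gently.

Call:
{"fn": "jog_arm", "kwargs": {"targets": [{"tx":0,"ty":0,"tz":0.3,"ax":0,"ay":0,"az":0},{"tx":0,"ty":0,"tz":0.4,"ax":0,"ay":0,"az":0},{"tx":0,"ty":0,"tz":0.3,"ax":0,"ay":0,"az":0},{"tx":0,"ty":0,"tz":0.1,"ax":0,"ay":0,"az":0},{"tx":0,"ty":0,"tz":0.05,"ax":0,"ay":0,"az":0},{"tx":0,"ty":0,"tz":0,"ax":0,"ay":0,"az":0},{"tx":0,"ty":0,"tz":0,"ax":0,"ay":0,"az":0}]}}

```text
time_s: 22.38
eef_pos: [0.5832, -0.0595, 0.1734]
tcp_rot: [[-0.089, 0.996, 0.001], [0.996, 0.089, -0.0], [-0.0, 0.001, -1.0]]
contact_force: [0.7, -0.1, -7.7]
width: 0.496
```

Call:
{"fn": "jog_arm", "kwargs": {"targets": [{"tx":0,"ty":0,"tz":0.05,"ax":0,"ay":0,"az":0},{"tx":0,"ty":0,"tz":0.05,"ax":0,"ay":0,"az":0},{"tx":0,"ty":0,"tz":0,"ax":0,"ay":0,"az":0}]}}

```text
time_s: 22.75
eef_pos: [0.5828, -0.0595, 0.1709]
tcp_rot: [[-0.089, 0.996, -0.0], [0.996, 0.089, 0.0], [0.0, -0.0, -1.0]]
contact_force: [0.1, 0.3, -8.6]
width: 0.495
```

Call:
{"fn": "jog_arm", "kwargs": {"targets": [{"tx":0,"ty":0,"tz":0.04,"ax":0,"ay":0,"az":0},{"tx":0,"ty":0,"tz":0,"ax":0,"ay":0,"az":0}]}}

```text
time_s: 23.0
eef_pos: [0.5829, -0.0595, 0.1702]
tcp_rot: [[-0.089, 0.996, -0.0], [0.996, 0.089, 0.0], [0.0, -0.0, -1.0]]
contact_force: [-0.0, -0.2, -8.3]
width: 0.497
```

Call:
{"fn": "jog_arm", "kwargs": {"targets": [{"tx":0,"ty":0,"tz":0.03,"ax":0,"ay":0,"az":0},{"tx":0,"ty":0,"tz":0,"ax":0,"ay":0,"az":0}]}}

```text
time_s: 23.25
eef_pos: [0.583, -0.0595, 0.1699]
tcp_rot: [[-0.089, 0.996, 0.0], [0.996, 0.089, -0.0], [-0.0, 0.0, -1.0]]
contact_force: [-0.9, 0.3, -7.4]
width: 0.499
```

Call:
{"fn": "jog_arm", "kwargs": {"targets": [{"tx":0,"ty":0,"tz":0.03,"ax":0,"ay":0,"az":0},{"tx":0,"ty":0,"tz":0,"ax":0,"ay":0,"az":0}]}}

```text
time_s: 23.5
eef_pos: [0.583, -0.0596, 0.1695]
tcp_rot: [[-0.089, 0.996, 0.0], [0.996, 0.089, -0.0], [-0.0, 0.0, -1.0]]
contact_force: [-0.5, 0.3, -6.1]
width: 0.496
```

Call:
{"fn": "jog_arm", "kwargs": {"targets": [{"tx":0,"ty":0,"tz":0.03,"ax":0,"ay":0,"az":0},{"tx":0,"ty":0,"tz":0,"ax":0,"ay":0,"az":0}]}}

```text
time_s: 23.75
eef_pos: [0.5831, -0.0596, 0.1694]
tcp_rot: [[-0.089, 0.996, 0.0], [0.996, 0.089, -0.0], [-0.0, 0.0, -1.0]]
contact_force: [-3.1, 0.2, 0.2]
width: 0.498
```

Call:
{"fn": "jog_arm", "kwargs": {"targets": [{"tx":0,"ty":0,"tz":0.03,"ax":0,"ay":0,"az":0},{"tx":0,"ty":0,"tz":0,"ax":0,"ay":0,"az":0}]}}

```text
time_s: 24.0
eef_pos: [0.5832, -0.0597, 0.1694]
tcp_rot: [[-0.089, 0.996, 0.001], [0.996, 0.089, -0.001], [-0.001, 0.001, -1.0]]
contact_force: [-5.5, -0.4, 4.5]
width: 0.496
```

Call:
{"fn": "jog_arm", "kwargs": {"targets": [{"tx":0,"ty":0,"tz":-0.04,"ax":0,"ay":0,"az":0},{"tx":0,"ty":0,"tz":0,"ax":0,"ay":0,"az":0}]}}

```text
time_s: 24.25
eef_pos: [0.5832, -0.0597, 0.1694]
tcp_rot: [[-0.089, 0.996, 0.001], [0.996, 0.089, -0.0], [-0.0, 0.001, -1.0]]
contact_force: [-4.7, -0.0, 4.6]
width: 0.499
```

Call:
{"fn": "jog_arm", "kwargs": {"targets": [{"tx":0,"ty":0,"tz":0,"ax":0,"ay":0,"az":0},{"tx":0,"ty":0,"tz":0,"ax":0,"ay":0,"az":0},{"tx":0,"ty":0,"tz":0,"ax":0,"ay":0,"az":0},{"tx":0,"ty":0,"tz":0,"ax":0,"ay":0,"az":0},{"tx":0,"ty":0,"tz":0,"ax":0,"ay":0,"az":0},{"tx":0,"ty":0,"tz":0,"ax":0,"ay":0,"az":0}], "fingers": -1, "newtons": 20}}

```text
time_s: 25.0
eef_pos: [0.583, -0.0595, 0.1687]
tcp_rot: [[-0.089, 0.996, 0.0], [0.996, 0.089, -0.0], [-0.0, 0.0, -1.0]]
contact_force: [0.2, -0.3, 0.4]
width: 1.002
```

Call:
{"fn": "jog_arm", "kwargs": {"targets": [{"tx":0,"ty":0,"tz":-0.3,"ax":0,"ay":0,"az":0},{"tx":0,"ty":0,"tz":-0.7,"ax":0,"ay":0,"az":0},{"tx":0,"ty":0,"tz":-1,"ax":0,"ay":0,"az":0},{"tx":0,"ty":0,"tz":-1,"ax":0,"ay":0,"az":0},{"tx":0,"ty":0,"tz":-1,"ax":0,"ay":0,"az":0},{"tx":0,"ty":0,"tz":-0.5,"ax":0,"ay":0,"az":0},{"tx":0,"ty":0,"tz":0,"ax":0,"ay":0,"az":0},{"tx":0,"ty":0,"tz":0,"ax":0,"ay":0,"az":0}]}}

```text
time_s: 26.0
eef_pos: [0.5825, -0.0594, 0.2579]
tcp_rot: [[-0.089, 0.996, -0.001], [0.996, 0.089, 0.0], [0.0, -0.001, -1.0]]
contact_force: [0.2, 0.4, -0.7]
width: 1.0
```

Run:
```python
from h import *
from scipy.optimize import least_squares
s=snap('side','side4.png');i=s['img'][60:300,220:440]
cv2.imwrite('pics/done.png',cv2.convertScaleAbs(cv2.resize(i,None,fx=2.4,fy=2.4,interpolation=2),alpha=1.8))
st=monitor.sense();print(st['time_s'],st['eef_pos'],st['width'],st['contact_force'])
W=cloud(s)
m=(np.hypot(W[...,0]-.582,W[...,1]+.059)<.06)
for a,b in((.062,.08),(.08,.1),(.1,.12)):
    c=W[m&(W[...,2]>a)&(W[...,2]<b)]
    f=least_squares(lambda p:np.hypot(c[:,0]-p[0],c[:,1]-p[1])-.03,[.582,-.06],loss='soft_l1',f_scale=.002);print(a,len(c),f.x.round(4))
c=W[m&(np.hypot(W[...,0]-.582,W[...,1]+.059)<.015)&(W[...,2]<.19)];print('cap top z',np.percentile(c[:,2],[50,90]))
```

```text
26.05 [ 0.58234251 -0.0593679   0.25757917] 1.0008333343704783 [ 0.68902756  0.32810026 -0.64246883]
0.062 170 [ 0.5823 -0.0585]
0.08 211 [ 0.5823 -0.058 ]
0.1 229 [ 0.5823 -0.0585]
cap top z [0.17171197 0.17258881]
```

View pics/done.png

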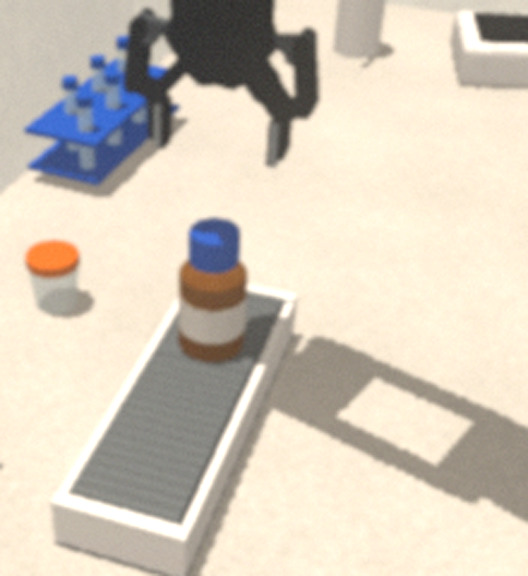

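The picture shows the bottle standing upright on the cover, released, with its cap at about (213,243) and the open gripper clear above it. The cap top reads 54.8 mm higher than it did on the bench, so the cover has not sagged.

```bash
python3 -c "
from h import *
print(r.sign_off())"
```

```text
the job is handed in; nothing more can be done
None
```

The amber bottle is standing upright and released on the cover, centred over the hidden cross-member as I felt it. I handed the job in at about 26 s of the 67 s allowed.

- **Finding the member:** I pressed along the cover with the closed fingers; the highest force read was 13 N. Forces are only read at the end of each press, so I did not see the moments in between. The cover was hard from about y = −0.038 to −0.074. It was clearly springy again by −0.029 and −0.089. That puts the middle of the member at y ≈ −0.059, which is about −60 mm along the channel, uncertain by a few millimetres.
- **Placing the bottle:** I gripped it by the cap, carried it over, and lowered it in steps of about 0.6 mm. It came up hard at about 0.5 mm.
- **Downward push before release:** I overran slightly, pressing with about 4.5 N on top of the bottle's weight. My 0.8 mm back-off did not reduce that, but the bottle did not move and the force cleared when the fingers opened.
- **Last checks:** The bottle's axis is within 0.5 mm at all three heights measured, at (0.582, −0.058). The cap top stands 54.8 mm higher than it did on the bench, against 55 mm expected, so the cover has not sagged. The gripper is clear above the bottle.
- **Bystanders:** The arm never went near the jar, the tip box or the cup. In the last picture viewed, only the cup was in frame and it was in place. I did not re-measure any of the three.
- **Disagreements:** Heights from the two-camera triangulation came out 6–15 mm low, so I relied on the depth readings and the touch contact for height. The two cameras' depth readings differed by about 4 mm.

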